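# Turn the closed board carrier over in its stand

### The arm

A 6-joint arm with a two-finger parallel gripper is mounted at the origin on the work surface. World frame = base frame: x ahead of the robot, y to its left, z up, the work surface at z = 0. Lengths are in m, angles in rad, forces in N, time in s.
With the tool pointing down it reaches from about 0.425 to 0.95 m from the base axis. Payload 3.5 kg.
Tool frame: the origin (TCP) lies on the centre line of the jaws, within the pads' length; the fingertips stand 8 mm ahead of it and the grasp point (between the pads) lies 11 mm behind it; z points along the fingers, y is the direction in which the jaws open and shut (so a half turn about z gives the same grasp; the last joint's range is limited). The gripper opens to 85 mm and grips with 20 to 120 N. Pads are 22 mm wide; open, the fingers measure 114 mm over their backs; the gripper's body (76 mm by 85 mm) begins 54 mm behind the grasp point. The pads swing forward as they close: fully open they stand 13 mm farther back than shut.
Start: joints at [-1.351, 0.286, 1.577, -0, 1.279, -0.15], TCP at [0.244, -0.629, 0.239] pointing down, gripper open.
Joint ranges: [-2.77, 2.77], [-0.9, 2.22], [0.21, 2.48], [-1.53, 4.67], [0.24, 2.81], [-2.84, 2.84]. Speed limits (rad/s): [2.79, 2.79, 3.14, 3.14, 3.14, 3.14].

### API

Orientations are given as a rotation vector (axis times angle).
In Python, from workcell import monitor, imaging, close_job gives the robot as it stands.
- The arm moves only by the tool drive_tool, never from a script. Its argument "rows" is a list of rows, each an object with "gripper": the opening, from 0 (shut) to 1 (fully open); "xyz": the shift along the tool's x, y, z in m, a list of three; "rot": the turn, a rotation vector about the tool's x, y, z in degrees, a list of three. A call has 1 to 12 rows; each row is the pose to reach, as a shift and turn from the pose commanded when the call began, along the tool's axes at that moment; what a row does not reach only later rows make up. A row lasts 1/12 s, in which the tool goes at most 41.7 mm and 7.16 degrees, less where a joint would pass 70% of its speed; a pose out of reach is approached as far as the arm can. A call with a gripper value outside its range is refused whole. The fingers move at their own pace and stop on an object; "squeeze" is the grip in N (left out, the last holds). Time passes only in rows, so rows that repeat a pose let the fingers close. It gives the time, the measured TCP pose, the force and the opening at its end, in the units of the state.
- monitor.state(): the state, without advancing time (a new reading comes with each control period).
- imaging.grab_frame(name): name is "side" or "top"; returns the picture (384x512x3 uint8, red, green, blue); there is no depth.
- imaging.calibration(name): a dict with "mtx" (3x3 intrinsics, pixels), "D" ([k1, k2, p1, p2, k3] as OpenCV has them; the pictures are not rectified), "R" (3x3) and "t" (3): a world point X has camera coordinates R X + t. Camera axes: x right, y down, z forward; pixel columns grow to the right and rows downward; lengths in m; the calibration is good to about 2 mm. A picture is of the moment at which its call begins. calibration takes no time and is no camera call.
- close_job(): hands the job in, once; it reports no verdict.
Trained networks look in the newest picture that a camera, given by its name, has taken for a name from the list of things; names that differ only in an ending like _2 or _b are one class to them, and where a whole thing is asked for, a point or a joint stands for the part that bears it (a point fixed in the world has none). Each returns a list of dicts, best first, with "confidence" (0 to 1); they miss things now and then, are a little off and sometimes report something else, mostly with a low value. They report only what shows in the picture. A call takes as long as a camera call. They do not tell look-alikes from the thing itself.
- imaging.spot_in(camera, thing): "location" ([x, y, z] in m, in world coordinates, good to about 4 mm: the middle of the surface that is visible of it).
- imaging.outline_of(camera, thing): "mask" (384x512 bool, what is visible of it).
- imaging.mark_of(camera, thing): "location" ([x, y, z] in m, in world coordinates, good to about 4 mm: a listed point, or the origin of a listed thing).
The state is a dict: "time_s": time; "qpos": joint angles; "qvel": joint speeds; "joint_efforts": joint torques, N m; "position": TCP position; "orientation": TCP orientation; "contact_force": force on the tool from outside, world axes, zero at the start; "ft_torque": the same for the moment, N m; "grip_width": finger opening in m.
Only numpy, scipy, OpenCV 4.12 (cv2) and the standard library are available. Lean on these libraries where they do the work, as an engineer would, in place of code of your own. Each camera call takes 0.05 s, during which the arm holds its last target. There are 200 camera calls.

### The job

The closed board carrier leans in the sloped stand with its lid facing outward. Turn it over so that the lid lies against the stand and the back of the board faces outward, pinching lid and base together so that they stay closed, and set it back on the ledge without dropping it. Then slide the side stop along the ledge until it rests against the end of the carrier, let go, and leave the other things on the bench where they are.

Things in the scene. Friction and masses are not known exactly. Their poses are not given: they have to be found in the camera images.
- carrier_base: Thicker half of the board carrier: black frame 95 x 130 x 18 mm, about 0.35 kg, green solder side of a board in its back. Origin: centre of the back (outer) face; z points towards the lid, y along the 130 mm length, x along the 95 mm width (down the slope at the start). A 7 mm rim set in 5 mm stands up inside the lid. Starts with its back on the stand's rails, lid outward and up.
- carrier_lid: Thinner half: black frame with clear window, 95 x 130 x 12 mm, about 0.15 kg, set loosely over the base's rim, 2 mm play all round, no catch: it comes off if not held. Closed carrier: 95 x 130 x 30 mm. Origin: centre of its open side, where it meets the base (18 mm from the base's back); z points out through the window; outer face at z = 12 mm. Axes parallel to the base's.
- stand: Fixed aluminium stand. Origin on the table; x level, to the side the sloped rest faces (away from the robot and to its left), y along the ledge, z up. Base plate x -100 to 60, y -105 to 205, 8 mm thick. Two rails at y = -46 and +46 (14 mm wide, 70 mm long up the slope, open between and behind but for a strut under each) form a rest at 55 degrees to the table, top leaning to -x.
- ledge_mid (a point): Corner line where the rails' plane meets the ledge's top, at stand y = 0, 50 mm above the table; axes as the stand. Up the slope is (-0.574, 0, 0.819), outward normal (0.819, 0, 0.574). Ledge: 42 mm deep along the normal, y -105 to 205, with a fixed cheek 26 mm high at y = -94. A seated carrier fills 0 to 30 mm along the normal and 0 to 95 mm up the slope, its length along y.
- side_stop (a joint): Travel of the grey sliding side stop along the ledge in m, 0 to 0.1; it grows as the stop slides towards the stand's -y, towards the carrier. It stays where it is left; sliding takes about 1.5 N.
- stop_face (a point): Centre of the stop's face that looks at the carrier (stand -y), 12 mm up the slope from the ledge and 19 mm outward from the rails' plane. The stop's block is 62 mm long behind this face, 22 mm high, 34 mm deep. Axes: x down the slope, y along the ledge away from the carrier, z the outward normal.
- stop_fin (a point): Grip point in the stop's fin, a plate 26 mm (along the ledge) x 12 mm (along the normal) standing 43 mm above the stop's block, parallel to the rest's slope. This point lies 48 mm behind the face, 18 mm below the fin's top end, 25 mm above the block. Axes as stop_face.
- spare_board_a: Bystander: loose green circuit board 75 x 110 mm lying in front of the stand.
- spare_board_b: Bystander: loose green circuit board 75 x 110 mm.
- multimeter: Bystander: yellow hand multimeter 190 x 95 x 45 mm lying face up.
- tip_cleaner: Bystander: brass dome 72 mm across, 56 mm tall.
- solder_reel: Bystander: grey reel standing on its flange, 60 mm across, 48 mm tall.
- flux_bottle: Bystander: white round bottle 48 mm across, 100 mm tall.
- screwdriver: Bystander: screwdriver 180 mm long.
Not all that is in view belongs to the job. What is shaped like the carrier_lid but brown, purple or yellow is not meant.

How it is judged:
On the way, in this order (a step that is already met when the one before it is completed fails the run):
1. the closed carrier is lifted well clear of the stand (height (world z) of carrier_base above 0.14891 m and z of carrier_lid in the frame of carrier_base between 0.015 and 0.021 m and x of carrier_lid in the frame of carrier_base between -0.005 and 0.005 m and y of carrier_lid in the frame of carrier_base between -0.005 and 0.005 m), for 0.1 s.
2. the carrier stands in the rest turned over, closed, at rest and released (angle between carrier_base's own z axis and vertical between 2.00713 and 2.35619 rad and x of carrier_base in the frame of stand between 0.0103297 and 0.0243297 m and height (world z) of carrier_base between 0.100117 and 0.112117 m and y of carrier_base in the frame of stand between -0.035 and 0.05 m and angle between the y axis of carrier_base and the y axis of stand, either way round below 0.1 rad and z of carrier_lid in the frame of carrier_base between 0.015 and 0.0205 m and x of carrier_lid in the frame of carrier_base between -0.004 and 0.004 m and y of carrier_lid in the frame of carrier_base between -0.004 and 0.004 m and linear speed of each of carrier_base, carrier_lid below 0.02 m/s and angular speed of carrier_base below 0.15 rad/s and contact force between the fingers and carrier_base below 0.05 N and contact force between the fingers and carrier_lid below 0.05 N), for 0.2 s.
3. the side stop rests against the end of the carrier ((y of stop_face in the frame of carrier_base between 0.0625 and 0.067 m or y of stop_face in the frame of carrier_base between -0.067 and -0.0625 m or y of stop_face in the frame of carrier_lid between 0.0625 and 0.067 m or y of stop_face in the frame of carrier_lid between -0.067 and -0.0625 m)), for 0.1 s.
At the end, for the whole second after the job is handed in: The closed carrier stands seated on ledge and rails turned over, lid on the rails (within 6 mm, tilt within 10 degrees, square within 6), lid and base closed within 2.5 mm and 4 mm sideways, all at rest and released, the stop's face within 2 mm of the carrier's end (all of step 2 and (y of stop_face in the frame of carrier_base between 0.0625 and 0.067 m or y of stop_face in the frame of carrier_base between -0.067 and -0.0625 m or y of stop_face in the frame of carrier_lid between 0.0625 and 0.067 m or y of stop_face in the frame of carrier_lid between -0.067 and -0.0625 m)); the robot touches nothing.
It fails at once if the lid and the base came apart (not (z of carrier_lid in the frame of carrier_base between 0.015 and 0.023 m and x of carrier_lid in the frame of carrier_base between -0.008 and 0.008 m and y of carrier_lid in the frame of carrier_base between -0.008 and 0.008 m)).
It fails at once if the carrier was dropped (moving faster than 0.4 m/s with no finger on it) (contact force between the fingers and carrier_base below 0.05 N and contact force between the fingers and carrier_lid below 0.05 N and linear speed of carrier_base above 0.4 m/s).
It fails at once if another thing on the bench was moved by more than 30 mm (distance of any of spare_board_a, spare_board_b, multimeter, tip_cleaner, solder_reel, flux_bottle, screwdriver from where it was at the start of the episode above 0.03 m).
It also fails if it takes over 58 s, if anything falls off the work surface, if the arm or the gripper's body presses on something with over 40 N, if the wrist force passes 120 N, or if a joint passes its speed limit or range.

## Working session

There is one attempt and no reset: what is moved stays moved. The work goes in short steps, Python scripts to look and compute and a tool call to move; the robot and the scene stay as the last step left them, time stands still between calls to the robot, and variables do not carry over. Pictures are saved under pics/ and viewed, about 8 in all and at most 12, crops included, and the job is handed in when it is done.

Besides the shell and the picture viewer there is one more tool, called after "Call:" in YAML: its name, and indented under it one key for each argument. drive_tool: Moves the arm, as the interface text tells. Its arguments: {"type":"object","properties":{"rows":{"type":"array"},"squeeze":{"type":"number"}},"required":["rows"]}

```bash
ls; mkdir -p pics
cat > h.py <<'E'
import numpy as np, cv2
from workcell import monitor, imaging
from scipy.spatial.transform import Rotation as Rn
def proj(cam,P):
    c=imaging.calibration(cam); r,_=cv2.Rodrigues(np.array(c['R'],float))
    return cv2.projectPoints(np.array(P,float).reshape(-1,3),r,np.array(c['t'],float),np.array(c['mtx'],float),np.array(c['D'],float))[0].reshape(-1,2)
E
python3 - <<'E'
from h import *
ims=[]
for c in('side','top'):
    im=imaging.grab_frame(c); ims.append(im); cv2.imwrite(f'pics/{c}0.png',im[:,:,::-1])
    cal=imaging.calibration(c); R=np.array(cal['R']); print(c,'cam pos',-R.T@np.array(cal['t']),'fwd',R[2])
    for th in('carrier_base','carrier_lid','stand','ledge_mid','stop_face','stop_fin'):
        for d in imaging.mark_of(c,th)[:4]:
            print(th,np.round(d['location'],4),round(d['confidence'],2),proj(c,d['location'])[0].round())
print(monitor.state())
E
```

```text
pics
side cam pos [0.05596146 0.61387378 0.8212651 ] fwd [ 0.40152616 -0.59878554 -0.69298818]
carrier_base [ 0.6015 -0.0321  0.0891] 0.57 [230. 171.]
carrier_lid [ 0.672  -0.3347  0.0068] 0.75 [264. 137.]
carrier_lid [0.637  0.3173 0.0133] 0.65 [144. 260.]
carrier_lid [ 0.6115 -0.0294  0.0979] 0.59 [226. 169.]
carrier_lid [ 0.1864 -0.2909  0.0126] 0.47 [383. 191.]
ledge_mid [ 0.6034 -0.0037  0.0488] 0.83 [225. 186.]
stop_face [0.5457 0.0827 0.0741] 0.66 [222. 204.]
stop_face [ 0.6637 -0.1754  0.0025] 0.21 [241. 161.]
stop_fin [0.4989 0.1057 0.1003] 0.67 [229. 210.]
stop_fin [ 0.6461  0.1209 -0.0025] 0.46 [190. 216.]
stop_fin [ 3.825e-01 -3.214e-01 -3.000e-04] 0.19 [331. 167.]
top cam pos [ 0.39349193 -0.013554    1.37792289] fwd [ 0.04666333 -0.01017417 -0.99885886]
carrier_base [ 0.6009 -0.0341  0.089 ] 0.76 [254. 149.]
carrier_lid [0.6381 0.3157 0.0107] 0.9 [158. 144.]
carrier_lid [ 0.1865 -0.2911  0.0094] 0.85 [326. 264.]
carrier_lid [ 0.6668 -0.335   0.0101] 0.81 [334. 133.]
carrier_lid [ 0.6115 -0.0285  0.1001] 0.68 [252. 145.]
stand [ 0.6124 -0.0293  0.1004] 0.7 [252. 145.]
st
[... 290 characters left out ...]
. 141.]
{'time_s': 0.7, 'qpos': array([-1.35105679e+00,  2.86267062e-01,  1.57668656e+00,  3.19295675e-05,
        1.27861242e+00, -1.50009930e-01]), 'qvel': array([ 1.38971530e-03,  4.74106872e-04,  8.32593558e-04,  1.03125791e-03,
       -4.31000667e-05, -6.99002333e-04]), 'joint_efforts': array([ 3.18387602e-04, -4.05813003e+01, -2.92866808e+01, -9.10572567e-05,
        3.87223681e-04,  1.06766589e-05]), 'position': array([ 0.24395882, -0.62936116,  0.23935414]), 'orientation': array([3.08803522e+00, 5.77479365e-01, 4.94571184e-05]), 'contact_force': array([-0.86050305, -0.48893837, -0.20594632]), 'ft_torque': array([0.00049695, 0.04466057, 0.03139111]), 'grip_width': 0.08537901789899169}
```

Run:
```python
import cv2
a=cv2.imread('pics/side0.png');b=cv2.imread('pics/top0.png')
A=cv2.resize(a[110:290,90:390],None,fx=2.6,fy=2.6,interpolation=cv2.INTER_CUBIC)
cv2.imwrite('pics/side_c.png',A)
B=cv2.resize(b[80:230,140:350],None,fx=3.8,fy=3.8,interpolation=cv2.INTER_CUBIC)
cv2.imwrite('pics/top_c.png',B)
```

```text
(no output)
```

View pics/side_c.png

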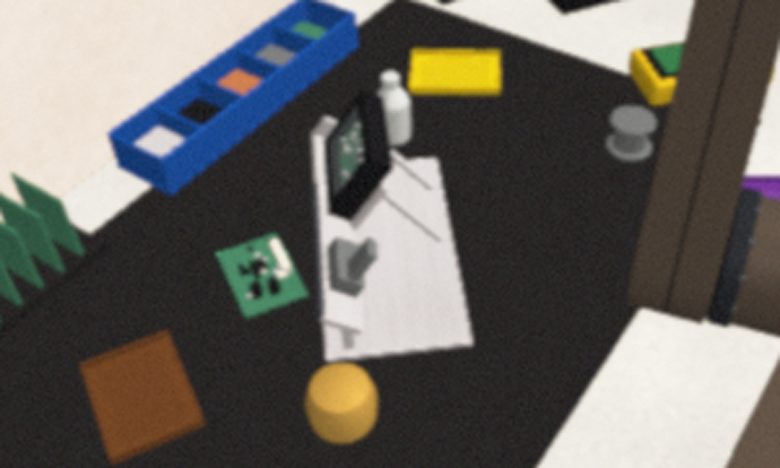

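View pics/top_c.png

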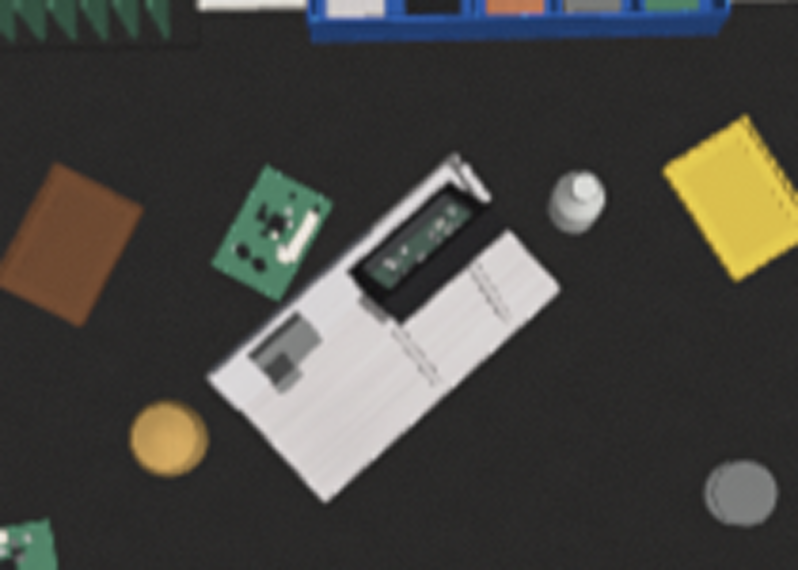

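The carrier stands in the stand at top px (252,148), side px (226,169). The look-alikes are brown (top 158,144), yellow (top 334,133) and purple (side 383,191). I choose the black one on the stand. The crop shows it lid outward, with the grey stop at top px (215,175).

```bash
cat >> h.py <<'E'
def stand_T(p):
    c,s=np.cos(p[2]),np.sin(p[2]); return np.array([[c,-s,0],[s,c,0],[0,0,1]]),np.array([p[0],p[1],0])
UP=np.array([-.5736,0,.8192]);N=np.array([.8192,0,.5736])
E
python3 - <<'E'
from h import *
from scipy.optimize import least_squares
top=[((.0344,.205,.074),(195.3,179.5)),((.0344,-.105,.074),(259.7,120.8)),((-.1,.205,.008),(225.5,212.1)),((-.1,-.105,.008),(287.4,155.8))]
side=[((-.1,.205,.008),(271.9,242.7)),((-.1,-.105,.008),(258.1,170.4)),((.0344,.205,.074),(215,247.7))]
def f(p):
    R,t=stand_T(p); r=[]
    for c,L in(('top',top),('side',side)):
        r.append((proj(c,[R@np.array(a)+t for a,_ in L])-np.array([b for _,b in L])).ravel())
    return np.concatenate(r)
s=least_squares(f,[.606,0,.74],loss='soft_l1');print(s.x,np.degrees(s.x[2]),s.fun.round(1))
R,t=stand_T(s.x)
for n,P in dict(base=[.6012,-.0331,.089],lid=[.6115,-.029,.099],fin=[.5014,.1033,.0995],face=[.5477,.0827,.070],mid=[.606,-.001,.0485]).items():
    q=R.T@(np.array(P)-t); d=q-[0,0,.05]; print(n,q.round(4),'up',d@UP,'n',d@N)
E
```

```text
[ 0.59456033 -0.00908173  0.70600347] 40.45101898160606 [  0.9   3.3   2.5   3.8  -2.5  -0.7  -1.7  -0.3  -3.1   0.1  -2.2   0.7
   4.  -14.8]
base [-0.0105 -0.0226  0.089 ] up 0.037989078031200905 n 0.013743838348745135
lid [-0.     -0.0261  0.099 ] up 0.04015944362013323 n 0.028079773686169558
fin [0.002  0.146  0.0995] up 0.03939078360321945 n 0.030049332761929264
face [0.0239 0.1002 0.07  ] up 0.0026813259344662765 n 0.031041788344639526
mid [ 0.0139 -0.0013  0.0485] up -0.009229687957776072 n 0.010566251699808505
```

Run:
```python
from h import *
from scipy.optimize import least_squares
top=[((.06,.205,.008),(195.3,179.5)),((-.1,.205,.008),(225.5,212.1)),((-.1,-.105,.008),(287.4,155.8))]
side=[((-.1,.205,.008),(271.9,242.7)),((-.1,-.105,.008),(258.1,170.4)),((.06,.205,.008),(215,247.7))]
def f(p):
    R,t=stand_T(p); r=[]
    for c,L in(('top',top),('side',side)):
        r.append((proj(c,[R@np.array(a)+t for a,_ in L])-np.array([b for _,b in L])).ravel())
    return np.concatenate(r)
s=least_squares(f,[.606,0,.74],loss='soft_l1');print(s.x,np.degrees(s.x[2]),s.fun.round(1))
R,t=stand_T(s.x)
for n,P in dict(base=[.6012,-.0331,.089],lid=[.6115,-.029,.099],fin=[.5014,.1033,.0995],face=[.5477,.0827,.070],mid=[.606,-.001,.0485]).items():
    q=R.T@(np.array(P)-t); d=q-[0,0,.05]; print(n,q.round(4),'up',d@UP,'n',d@N)
```

```text
[ 0.59075587 -0.01558039  0.71043173] 40.704740021547885 [ 0.8  0.6 -0.5  0.4  0.1  0.5 -0.5 -1.1 -0.4  0.  -0.3  0.2]
base [-0.0035 -0.0201  0.089 ] up 0.03396105755812999 n 0.019496548201499136
lid [ 0.007  -0.0237  0.099 ] up 0.036140531551647245 n 0.033819475161943134
fin [0.0098 0.1484 0.0995] up 0.034934721472340835 n 0.03641336012876289
face [0.0315 0.1026 0.07  ] up -0.0016584946828902222 n 0.037239802727028724
mid [0.0211 0.0011 0.0485] up -0.013311705782748921 n 0.016396079109532627
```

The corner fit is good to under a pixel. The network points agree once ledge_mid sits at stand x = +20 mm, which the step 2 limits also imply. Next I work out the approach.

```bash
cat >> h.py <<'E'
S,ST=stand_T([.59076,-.01558,.71043])
LM=np.array([.0212,.0003,.05])
def pt(y,up,n): return S@(LM+[0,y,0]+up*UP+n*N)+ST
def ori(flip=False,tilt=0):  # tool y = N, z = down slope
    y=N if not flip else -N; z=-UP
    return S@np.stack([np.cross(y,z),y,z],1)
def rel(P,Rt):
    s=monitor.state();R0=Rn.from_rotvec(s['orientation']).as_matrix()
    print('xyz',(R0.T@(np.array(P)-s['position'])).round(4),'rot',np.degrees(Rn.from_matrix(R0.T@Rt).as_rotvec()).round(2))
def st():
    s=monitor.state();q=S.T@(s['position']-ST)-LM
    print('t',round(s['time_s'],2),'q',s['qpos'].round(3),'pos',s['position'].round(4),'| y,up,n',q[1].round(4),(q@UP).round(4),(q@N).round(4),'F',s['contact_force'].round(1),'w',round(s['grip_width'],4))
E
python3 - <<'E'
from h import *
st(); print(pt(-.022,.176,.015)); rel(pt(-.022,.176,.015),ori())
E
```

```text
t 0.7 q [-1.351  0.286  1.577  0.     1.279 -0.15 ] pos [ 0.244  -0.6294  0.2394] | y,up,n -0.2394 0.5477 -0.452 F [-0.9 -0.5 -0.2] w 0.0854
[ 0.55376744 -0.07602872  0.2027832 ]
xyz [ 0.4888 -0.404   0.0366] rot [ -23.53   33.3  -105.63]
```

Call:
drive_tool:
  rows:
    - {"gripper": 1,"xyz": [0.489,-0.404,0.0],"rot": [-23.5,33.3,-105.6]}
    - {"gripper": 1,"xyz": [0.489,-0.404,0.0],"rot": [-23.5,33.3,-105.6]}
    - {"gripper": 1,"xyz": [0.489,-0.404,0.0],"rot": [-23.5,33.3,-105.6]}
    - {"gripper": 1,"xyz": [0.489,-0.404,0.0],"rot": [-23.5,33.3,-105.6]}
    - {"gripper": 1,"xyz": [0.489,-0.404,0.0],"rot": [-23.5,33.3,-105.6]}
    - {"gripper": 1,"xyz": [0.489,-0.404,0.0],"rot": [-23.5,33.3,-105.6]}
    - {"gripper": 1,"xyz": [0.489,-0.404,0.0],"rot": [-23.5,33.3,-105.6]}
    - {"gripper": 1,"xyz": [0.489,-0.404,0.0],"rot": [-23.5,33.3,-105.6]}
    - {"gripper": 1,"xyz": [0.489,-0.404,0.0],"rot": [-23.5,33.3,-105.6]}
    - {"gripper": 1,"xyz": [0.489,-0.404,0.0],"rot": [-23.5,33.3,-105.6]}
    - {"gripper": 1,"xyz": [0.489,-0.404,0.0],"rot": [-23.5,33.3,-105.6]}
    - {"gripper": 1,"xyz": [0.489,-0.404,0.0],"rot": [-23.5,33.3,-105.6]}

```text
time_s: 1.7
position: [0.4888, -0.1912, 0.2398]
orientation: [1.77, 2.246, 0.66]
contact_force: [0.5, 0.8, -0.4]
grip_width: 0.0854
```

Run:
```python
from h import *
st(); rel(pt(-.022,.176,.015),ori())
```

```text
t 1.7 q [-0.786 -0.186  2.123  0.534  1.102 -1.243] pos [ 0.4888 -0.1912  0.2398] | y,up,n -0.067 0.2777 -0.0656 F [ 0.5  0.8 -0.4] w 0.0854
xyz [0.0896 0.0599 0.0851] rot [ -5.58   7.97 -25.11]
```

Call:
drive_tool:
  rows:
    - {"gripper": 1,"xyz": [0.09,0.06,0.085],"rot": [-5.6,8.0,-25.1]}
    - {"gripper": 1,"xyz": [0.09,0.06,0.085],"rot": [-5.6,8.0,-25.1]}
    - {"gripper": 1,"xyz": [0.09,0.06,0.085],"rot": [-5.6,8.0,-25.1]}
    - {"gripper": 1,"xyz": [0.09,0.06,0.085],"rot": [-5.6,8.0,-25.1]}
    - {"gripper": 1,"xyz": [0.09,0.06,0.085],"rot": [-5.6,8.0,-25.1]}
    - {"gripper": 1,"xyz": [0.09,0.06,0.085],"rot": [-5.6,8.0,-25.1]}
    - {"gripper": 1,"xyz": [0.09,0.06,0.085],"rot": [-5.6,8.0,-25.1]}

```text
time_s: 2.28
position: [0.5538, -0.0787, 0.2032]
orientation: [1.17, 2.521, 0.795]
contact_force: [0.6, -0.4, -0.1]
grip_width: 0.0853
```

Run:
```python
from h import *
st(); rel(pt(-.022,.056,.015),ori())
ims=[]
for c,(x,y) in(('top',(190,90)),('side',(160,110))):
    im=imaging.grab_frame(c)[:,:,::-1].copy()
    w=im[y:y+110,x:x+130]; w=cv2.resize(w,None,fx=5,fy=5,interpolation=cv2.INTER_CUBIC)
    for P in [pt(a,u,n) for a in(-.087,.043) for u in(0,.095) for n in(0,.03)]:
        p=(proj(c,P)[0]-[x,y]+.5)*5; cv2.circle(w,tuple(int(v) for v in p),3,(0,0,255),1)
    ims.append(w)
cv2.imwrite('pics/p3.png',cv2.resize(np.hstack(ims),None,fx=.61,fy=.61,interpolation=cv2.INTER_AREA))
for c in('top','side'):
  for th in('carrier_base','carrier_lid'):
    for d in imaging.mark_of(c,th)[:4]:
        q=S.T@(d['location']-ST)-LM
        if abs(q[1])<.06: print(c,th,round(d['confidence'],2),q[1].round(4),(q@UP).round(4),(q@N).round(4))
```

```text
t 2.28 q [-0.571 -0.069  2.117  0.699  1.02  -1.628] pos [ 0.5538 -0.0787  0.2032] | y,up,n -0.0241 0.1774 0.0138 F [ 0.6 -0.4 -0.1] w 0.0853
xyz [0.0024 0.0013 0.1214] rot [-0.07  0.13 -0.45]
top carrier_base 0.73 -0.0185 0.049 0.0058
top carrier_lid 0.94 0.0544 0.2551 -0.4392
top carrier_lid 0.92 -0.0231 0.0467 0.0215
side carrier_lid 0.73 -0.0206 0.0466 0.0187
```

View pics/p3.png

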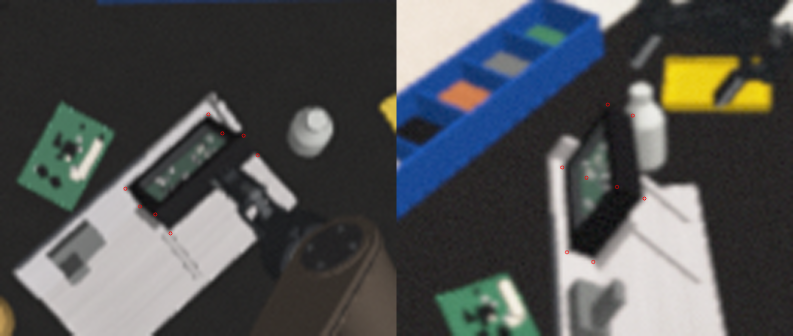

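The crop shows the black carrier with my wireframe on its corners, and the gripper above and behind it, in line. I'll descend now.

Call:
drive_tool:
  rows:
    - {"gripper": 1,"xyz": [0.002,0.001,0.04],"rot": [0,0,-0.4]}
    - {"gripper": 1,"xyz": [0.002,0.001,0.06],"rot": [0,0,-0.4]}
    - {"gripper": 1,"xyz": [0.002,0.001,0.08],"rot": [0,0,-0.4]}
    - {"gripper": 1,"xyz": [0.002,0.001,0.1],"rot": [0,0,-0.4]}
    - {"gripper": 1,"xyz": [0.002,0.001,0.12],"rot": [0,0,-0.4]}
    - {"gripper": 1,"xyz": [0.002,0.001,0.12],"rot": [0,0,-0.4]}
    - {"gripper": 1,"xyz": [0.002,0.001,0.12],"rot": [0,0,-0.4]}

```text
time_s: 3.17
position: [0.6046, -0.0307, 0.1039]
orientation: [1.159, 2.528, 0.795]
contact_force: [-0.4, -1.1, -0.6]
grip_width: 0.0857
```

Run:
```python
from h import *
st()
ims=[]
for c,(x,y) in(('top',(190,90)),('side',(160,110))):
    im=imaging.grab_frame(c)[:,:,::-1]
    ims.append(cv2.resize(im[y:y+110,x:x+130],None,fx=3.05,fy=3.05,interpolation=cv2.INTER_CUBIC))
cv2.imwrite('pics/p4.png',np.hstack(ims))
```

```text
t 3.17 q [-0.435  0.164  2.086  0.816  0.799 -1.705] pos [ 0.6046 -0.0307  0.1039] | y,up,n -0.0208 0.0559 0.0141 F [-0.4 -1.1 -0.6] w 0.0857
```

View pics/p4.png

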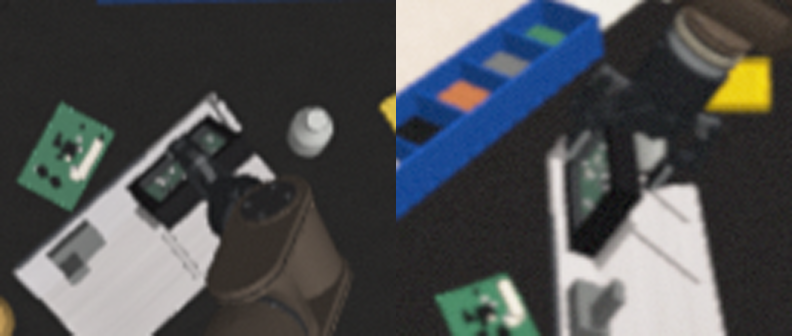

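The fingers straddle the carrier at the middle of its length, one on the lid and one behind. Close.

Call:
drive_tool:
  rows:
    - {"gripper": 0.5,"xyz": [0,0,0],"rot": [0,0,0]}
    - {"gripper": 0.3,"xyz": [0,0,0],"rot": [0,0,0]}
    - {"gripper": 0.2,"xyz": [0,0,0],"rot": [0,0,0]}
    - {"gripper": 0.0,"xyz": [0,0,0],"rot": [0,0,0]}
    - {"gripper": 0.0,"xyz": [0,0,0],"rot": [0,0,0]}
    - {"gripper": 0.0,"xyz": [0,0,0],"rot": [0,0,0]}
    - {"gripper": 0.0,"xyz": [0,0,0],"rot": [0,0,0]}
    - {"gripper": 0.0,"xyz": [0,0,0],"rot": [0,0,0]}
  squeeze: 80

```text
time_s: 3.93
position: [0.6057, -0.0313, 0.1057]
orientation: [1.157, 2.525, 0.795]
contact_force: [-2.7, -1.9, 6.4]
grip_width: 0.0291
```

Call:
drive_tool:
  rows:
    - {"gripper": 0,"xyz": [0,0.001,-0.008],"rot": [0,0,0]}
    - {"gripper": 0,"xyz": [0,0.003,-0.018],"rot": [0,0,0]}
    - {"gripper": 0,"xyz": [0,0.005,-0.03],"rot": [0,0,0]}
    - {"gripper": 0,"xyz": [0,0.005,-0.045],"rot": [0,0,0]}
    - {"gripper": 0,"xyz": [0,0.005,-0.06],"rot": [0,0,0]}
    - {"gripper": 0,"xyz": [0,0.005,-0.075],"rot": [0,0,0]}
    - {"gripper": 0,"xyz": [0,0.005,-0.09],"rot": [0,0,0]}
    - {"gripper": 0,"xyz": [0,0.005,-0.105],"rot": [0,0,0]}
    - {"gripper": 0,"xyz": [0,0.005,-0.12],"rot": [0,0,0]}
    - {"gripper": 0,"xyz": [0,0.005,-0.13],"rot": [0,0,0]}
    - {"gripper": 0,"xyz": [0,0.005,-0.14],"rot": [0,0,0]}
    - {"gripper": 0,"xyz": [0,0.005,-0.14],"rot": [0,0,0]}

```text
time_s: 4.93
position: [0.5473, -0.0815, 0.2238]
orientation: [1.158, 2.524, 0.793]
contact_force: [2.6, 0.7, -4.5]
grip_width: 0.0286
```

Run:
```python
from h import *
st()
ims=[]
for c,(x,y) in(('top',(190,90)),('side',(160,90))):
    im=imaging.grab_frame(c)[:,:,::-1]
    ims.append(cv2.resize(im[y:y+110,x:x+130],None,fx=3.05,fy=3.05,interpolation=cv2.INTER_CUBIC))
cv2.imwrite('pics/p5.png',np.hstack(ims))
for c in('top','side'):
  for th in('carrier_base','carrier_lid'):
    for d in imaging.mark_of(c,th)[:4]:
        q=S.T@(d['location']-ST)-LM
        if abs(q[1])<.06: print(c,th,round(d['confidence'],2),q[1].round(4),(q@UP).round(4),(q@N).round(4))
```

```text
t 4.93 q [-0.584 -0.108  2.112  0.683  1.06  -1.615] pos [ 0.5473 -0.0815  0.2238] | y,up,n -0.0219 0.1981 0.0201 F [ 2.6  0.7 -4.5] w 0.0286
top carrier_base 0.64 -0.0165 0.1898 0.0092
top carrier_base 0.55 -0.0246 0.192 0.0259
top carrier_lid 0.93 -0.0233 0.189 0.0199
top carrier_lid 0.82 0.0563 0.2581 -0.437
side carrier_base 0.52 -0.0184 0.1894 0.0083
side carrier_lid 0.77 -0.0244 0.1865 0.0231
```

View pics/p5.png

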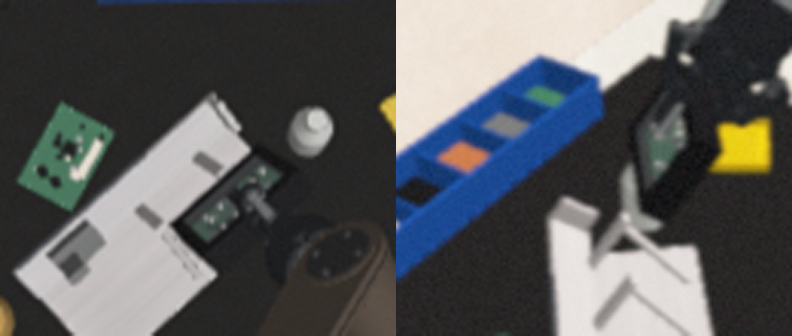

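The carrier is held shut and clear of the rails. Now turn it about the tool axis.

Call:
drive_tool:
  rows:
    - {"gripper": 0,"xyz": [0,0,0],"rot": [0,0,4]}
    - {"gripper": 0,"xyz": [0,0,0],"rot": [0,0,10]}
    - {"gripper": 0,"xyz": [0,0,0],"rot": [0,0,16]}
    - {"gripper": 0,"xyz": [0,0,0],"rot": [0,0,22]}
    - {"gripper": 0,"xyz": [0,0,0],"rot": [0,0,28]}
    - {"gripper": 0,"xyz": [0,0,0],"rot": [0,0,34]}
    - {"gripper": 0,"xyz": [0,0,0],"rot": [0,0,40]}
    - {"gripper": 0,"xyz": [0,0,0],"rot": [0,0,46]}
    - {"gripper": 0,"xyz": [0,0,0],"rot": [0,0,52]}
    - {"gripper": 0,"xyz": [0,0,0],"rot": [0,0,58]}
    - {"gripper": 0,"xyz": [0,0,0],"rot": [0,0,64]}
    - {"gripper": 0,"xyz": [0,0,0],"rot": [0,0,70]}

```text
time_s: 6.23
position: [0.5473, -0.0801, 0.2216]
orientation: [-2.502, -1.458, -0.895]
contact_force: [3.0, 1.2, -6.0]
grip_width: 0.0289
```

Call:
drive_tool:
  rows:
    - {"gripper": 0,"xyz": [0,0,0],"rot": [0,0,6]}
    - {"gripper": 0,"xyz": [0,0,0],"rot": [0,0,12]}
    - {"gripper": 0,"xyz": [0,0,0],"rot": [0,0,18]}
    - {"gripper": 0,"xyz": [0,0,0],"rot": [0,0,24]}
    - {"gripper": 0,"xyz": [0,0,0],"rot": [0,0,30]}
    - {"gripper": 0,"xyz": [0,0,0],"rot": [0,0,36]}
    - {"gripper": 0,"xyz": [0,0,0],"rot": [0,0,42]}
    - {"gripper": 0,"xyz": [0,0,0],"rot": [0,0,48]}
    - {"gripper": 0,"xyz": [0,0,0],"rot": [0,0,54]}
    - {"gripper": 0,"xyz": [0,0,0],"rot": [0,0,60]}
    - {"gripper": 0,"xyz": [0,0,0],"rot": [0,0,66]}
    - {"gripper": 0,"xyz": [0,0,0],"rot": [0,0,72]}

```text
time_s: 7.23
position: [0.5473, -0.0801, 0.2216]
orientation: [-2.627, 0.266, -0.571]
contact_force: [-0.5, 5.0, -3.0]
grip_width: 0.0289
```

Call:
drive_tool:
  rows:
    - {"gripper": 0,"xyz": [0,0,0],"rot": [0,0,6]}
    - {"gripper": 0,"xyz": [0,0,0],"rot": [0,0,12]}
    - {"gripper": 0,"xyz": [0,0,0],"rot": [0,0,18]}
    - {"gripper": 0,"xyz": [0,0,0],"rot": [0,0,24]}
    - {"gripper": 0,"xyz": [0,0,0],"rot": [0,0,30]}
    - {"gripper": 0,"xyz": [0,0,0],"rot": [0,0,35]}
    - {"gripper": 0,"xyz": [0,0,0],"rot": [0,0,38]}
    - {"gripper": 0,"xyz": [0,0,0],"rot": [0,0,38]}
    - {"gripper": 0,"xyz": [0,0,0],"rot": [0,0,38]}

```text
time_s: 7.98
position: [0.5474, -0.0803, 0.2218]
orientation: [-2.334, 1.068, -0.337]
contact_force: [5.5, -8.5, -9.8]
grip_width: 0.0289
```

Run:
```python
from h import *
st(); rel(pt(-.022,.198,.020),ori(True))
ims=[]
for c,(x,y) in(('top',(190,90)),('side',(160,90))):
    im=imaging.grab_frame(c)[:,:,::-1]
    ims.append(cv2.resize(im[y:y+110,x:x+130],None,fx=3.05,fy=3.05,interpolation=cv2.INTER_CUBIC))
cv2.imwrite('pics/p6.png',np.hstack(ims))
for c in('top','side'):
  for th in('carrier_base','carrier_lid'):
    for d in imaging.mark_of(c,th)[:4]:
        q=S.T@(d['location']-ST)-LM
        if abs(q[1])<.06: print(c,th,round(d['confidence'],2),q[1].round(4),(q@UP).round(4),(q@N).round(4))
```

```text
t 7.98 q [-0.582 -0.105  2.113  0.683  1.059  1.525] pos [ 0.5474 -0.0803  0.2218] | y,up,n -0.0211 0.196 0.0197 F [ 5.5 -8.5 -9.8] w 0.0289
xyz [ 0.0009 -0.0003 -0.0021] rot [0.07 0.04 0.12]
top carrier_base 0.58 -0.0086 0.1974 0.0391
top carrier_lid 0.9 0.0583 0.254 -0.4383
top carrier_lid 0.6 -0.0151 0.1923 0.0193
side carrier_base 0.74 -0.0133 0.193 0.0377
side carrier_lid 0.46 -0.0165 0.1926 0.0168
```

View pics/p6.png

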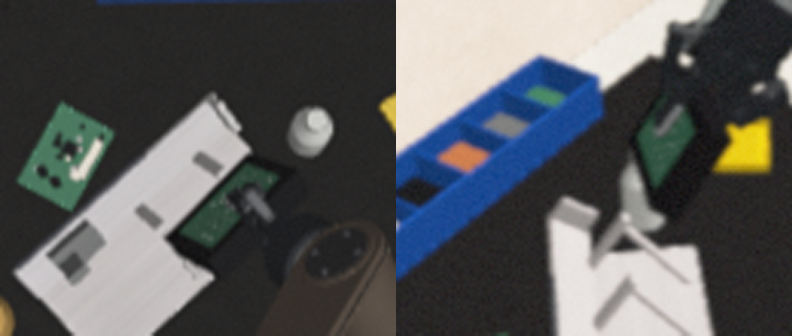

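```bash
cat >> h.py <<'E'
from scipy.optimize import minimize
def fitc(x0,cams=('top','side')):
    M={}
    for c in cams:
        m=np.zeros((384,512),np.uint8)
        for th in('carrier_base','carrier_lid'):
            for d in imaging.outline_of(c,th):
                k=d['mask'].astype(np.uint8); ys,xs=np.nonzero(k)
                if len(xs)and np.hypot(*(np.array([xs.mean(),ys.mean()])-proj(c,pt(x0[0],x0[1],x0[2]))[0]))<12: m|=k
        M[c]=m
    def hull(c,p):
        a=np.radians(p[3]);C=[]
        for l in(-.065,.065):
            for w in(-.0475,.0475):
                for h in(-.015,.015):
                    C.append(pt(p[0]+l*np.cos(a)-w*np.sin(a),p[1]+l*np.sin(a)+w*np.cos(a),p[2]+h))
        h=cv2.convexHull(proj(c,C).astype(np.float32)); k=np.zeros((384*4,512*4),np.uint8)
        cv2.fillConvexPoly(k,np.int32((h+.5)*4*16),1,shift=4); return cv2.resize(k*255,(512,384),interpolation=cv2.INTER_AREA)/255.
    def cost(p): return sum(np.abs(np.maximum(hull(c,p)-M[c],0)).sum()*.5+np.maximum(M[c]-hull(c,p),0).sum() for c in cams)
    s=np.array([.01,.01,.01,6]); x0=np.array(x0,float)
    r=minimize(lambda u:cost(x0+u*s),np.zeros(4),method='Nelder-Mead',options=dict(initial_simplex=np.vstack([np.zeros(4),np.eye(4)*.8]),maxiter=300))
    print('fit y,up,n,ang',(x0+r.x*s).round(4),'cost',round(r.fun,1),'area',[int(M[c].sum()) for c in cams]); return M,hull,x0+r.x*s
E
python3 - <<'E'
from h import *
M,h,p=fitc([-.018,.19,.02,0])
ims=[]
for c,(x,y) in(('top',(190,90)),('side',(160,90))):
    im=imaging.grab_frame(c)[:,:,::-1].copy()
    H=(h(c,p)>.5).astype(np.uint8); e=cv2.morphologyEx(H,cv2.MORPH_GRADIENT,np.ones((2,2),np.uint8))>0
    w=cv2.resize(im[y:y+110,x:x+130],None,fx=3.05,fy=3.05,interpolation=cv2.INTER_CUBIC)
    cs,_=cv2.findContours(H[y:y+110,x:x+130],0,2); cv2.polylines(w,[np.int32((q+.5)*3.05) for q in cs],1,(0,0,255),1)
    cs,_=cv2.findContours(M[c][y:y+110,x:x+130],0,2); cv2.polylines(w,[np.int32((q+.5)*3.05) for q in cs],1,(255,255,0),1)
    ims.append(w)
cv2.imwrite('pics/p7.png',np.hstack(ims))
E
```

```text
fit y,up,n,ang [-0.0126  0.1948  0.0213  8.593 ] cost 303.1 area [749, 895]
```

View pics/p7.png

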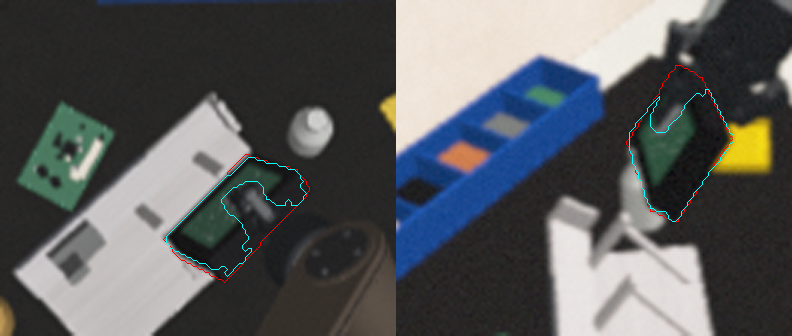

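The back of the board faces outward, but the fit shows the carrier slipped about 8.6° about the jaw axis (outline agrees). I'll raise the grip, square it with the wrist, then lower part of the way.

Call:
drive_tool:
  rows:
    - {"gripper": 0,"xyz": [0,0,0],"rot": [0,0,0]}
    - {"gripper": 0,"xyz": [0,0,0],"rot": [0,3,0]}
    - {"gripper": 0,"xyz": [0,0,0],"rot": [0,6,0]}
    - {"gripper": 0,"xyz": [0,0,0.005],"rot": [0,8.5,0]}
    - {"gripper": 0,"xyz": [0,0,0.015],"rot": [0,8.5,0]}
    - {"gripper": 0,"xyz": [0,0,0.03],"rot": [0,8.5,0]}
    - {"gripper": 0,"xyz": [0,0,0.045],"rot": [0,8.5,0]}
    - {"gripper": 0,"xyz": [0,0,0.06],"rot": [0,8.5,0]}
    - {"gripper": 0,"xyz": [0,0,0.075],"rot": [0,8.5,0]}
    - {"gripper": 0,"xyz": [0,0,0.09],"rot": [0,8.5,0]}
    - {"gripper": 0,"xyz": [0,0,0.1],"rot": [0,8.5,0]}
    - {"gripper": 0,"xyz": [0,0,0.1],"rot": [0,8.5,0]}
  squeeze: 120

```text
time_s: 9.58
position: [0.5901, -0.0418, 0.1374]
orientation: [-2.339, 1.139, -0.509]
contact_force: [-0.2, -0.3, -5.3]
grip_width: 0.0289
```

Run:
```python
from h import *
st(); M,h,p=fitc([-.018,.095,.02,0]); 
for _ in range(2): fitc(p)
st()
```

```text
t 9.58 q [-0.435  0.025  2.166  0.793  0.695  1.483] pos [ 0.5901 -0.0418  0.1374] | y,up,n -0.0197 0.0939 0.0183 F [-0.2 -0.3 -5.3] w 0.0289
fit y,up,n,ang [ 2.5513000e+00 -2.1633700e+01  2.9258000e+00  3.4139238e+03] cost 0.0 area [0, 0]
fit y,up,n,ang [ 2.5513000e+00 -2.1633700e+01  2.9258000e+00  3.4139238e+03] cost 0.0 area [0, 0]
fit y,up,n,ang [ 2.5513000e+00 -2.1633700e+01  2.9258000e+00  3.4139238e+03] cost 0.0 area [0, 0]
t 10.18 q [-0.437  0.02   2.165  0.792  0.695  1.483] pos [ 0.5909 -0.0433  0.1407] | y,up,n -0.0214 0.0968 0.0199 F [-0.4 -1.  -4.6] w 0.0286
```

```bash
sed -i 's/^    for c in cams:$/    for c in cams:\n        imaging.grab_frame(c)/' h.py
python3 - <<'E'
from h import *
M,h,p=fitc([-.016,.09,.02,0]); fitc(p)
for c in('top','side'):
  for th in('carrier_base','carrier_lid'):
    for d in imaging.mark_of(c,th)[:4]:
        q=S.T@(d['location']-ST)-LM
        if abs(q[1])<.06: print(c,th,round(d['confidence'],2),q[1].round(4),(q@UP).round(4),(q@N).round(4))
st()
E
```

```text
fit y,up,n,ang [-0.0145  0.0938  0.0214 -2.5604] cost 270.3 area [617, 767]
fit y,up,n,ang [-0.0147  0.094   0.0215 -2.5899] cost 314.3 area [558, 718]
top carrier_base 0.86 -0.0102 0.0958 0.037
top carrier_lid 0.66 -0.0165 0.0956 0.0153
top carrier_lid 0.63 0.0552 0.2582 -0.4388
side carrier_base 0.59 -0.0172 0.0928 0.0376
side carrier_lid 0.55 -0.0159 0.0938 0.0155
t 10.98 q [-0.437  0.021  2.165  0.792  0.695  1.483] pos [ 0.5909 -0.0432  0.1404] | y,up,n -0.0213 0.0965 0.0198 F [ 0.1 -0.  -5. ] w 0.0283
```

```bash
cat >> h.py <<'E'
def mv(dy,du,dn):
    R0=Rn.from_rotvec(monitor.state()['orientation']).as_matrix(); print('shift',(R0.T@S@(np.array([0,dy,0])+du*UP+dn*N)).round(4))
E
python3 - <<'E'
from h import *
mv(0,-.033,0);mv(0,-.01,0);mv(0,0,-.005)
E
```

```text
shift [-0.0049 -0.      0.0326]
shift [-0.0015 -0.      0.0099]
shift [-0.     0.005  0.   ]
```

Call:
drive_tool:
  rows:
    - {"gripper": 0,"xyz": [-0.001,0,0.007],"rot": [0,-1,0]}
    - {"gripper": 0,"xyz": [-0.002,0,0.014],"rot": [0,-1.5,0]}
    - {"gripper": 0,"xyz": [-0.003,0,0.022],"rot": [0,-1.5,0]}
    - {"gripper": 0,"xyz": [-0.004,0,0.028],"rot": [0,-1.5,0]}
    - {"gripper": 0,"xyz": [-0.005,0,0.033],"rot": [0,-1.5,0]}
    - {"gripper": 0,"xyz": [-0.005,0,0.033],"rot": [0,-1.5,0]}
    - {"gripper": 0,"xyz": [-0.005,0,0.033],"rot": [0,-1.5,0]}
    - {"gripper": 0,"xyz": [-0.005,0,0.033],"rot": [0,-1.5,0]}

```text
time_s: 11.65
position: [0.6054, -0.0306, 0.113]
orientation: [-2.338, 1.127, -0.486]
contact_force: [-0.4, -0.3, -3.7]
grip_width: 0.0286
```

Run:
```python
from h import *
st(); M,h,p=fitc([-.016,.06,.02,0]); st()
```

```text
t 11.65 q [-0.407  0.103  2.138  0.835  0.666  1.45 ] pos [ 0.6054 -0.0306  0.113 ] | y,up,n -0.0213 0.063 0.0199 F [-0.4 -0.3 -3.7] w 0.0286
fit y,up,n,ang [-0.014   0.0572  0.0193 -0.9694] cost 604.6 area [628, 0]
t 11.95 q [-0.407  0.102  2.138  0.834  0.666  1.45 ] pos [ 0.6055 -0.0308  0.1134] | y,up,n -0.0215 0.0634 0.02 F [ 0.  -0.3 -5.2] w 0.0285
```

Call:
drive_tool:
  rows:
    - {"gripper": 0,"xyz": [0,0,0.002],"rot": [0,0,0]}
    - {"gripper": 0,"xyz": [-0.001,0,0.004],"rot": [0,0,0]}
    - {"gripper": 0,"xyz": [-0.001,0,0.006],"rot": [0,0,0]}
    - {"gripper": 0,"xyz": [-0.001,0,0.007],"rot": [0,0,0]}
    - {"gripper": 0,"xyz": [-0.001,0,0.007],"rot": [0,0,0]}
    - {"gripper": 0,"xyz": [-0.001,0,0.007],"rot": [0,0,0]}

```text
time_s: 12.45
position: [0.6083, -0.0278, 0.107]
orientation: [-2.338, 1.127, -0.485]
contact_force: [0.1, -0.0, -4.3]
grip_width: 0.0283
```

Call:
drive_tool:
  rows:
    - {"gripper": 0,"xyz": [0,0,0.001],"rot": [0,0,0]}
    - {"gripper": 0,"xyz": [0,0,0.002],"rot": [0,0,0]}
    - {"gripper": 0,"xyz": [0,0,0.002],"rot": [0,0,0]}
    - {"gripper": 0,"xyz": [0,0,0.002],"rot": [0,0,0]}

```text
time_s: 12.78
position: [0.6093, -0.0274, 0.1055]
orientation: [-2.338, 1.127, -0.485]
contact_force: [0.6, -0.9, -4.5]
grip_width: 0.0289
```

Call:
drive_tool:
  rows:
    - {"gripper": 0,"xyz": [0,0,0.001],"rot": [0,0,0]}
    - {"gripper": 0,"xyz": [0,0,0.002],"rot": [0,0,0]}
    - {"gripper": 0,"xyz": [0,0,0.002],"rot": [0,0,0]}
    - {"gripper": 0,"xyz": [0,0,0.002],"rot": [0,0,0]}

```text
time_s: 13.12
position: [0.6103, -0.0268, 0.1039]
orientation: [-2.338, 1.127, -0.485]
contact_force: [0.4, -0.8, -4.3]
grip_width: 0.0288
```

Call:
drive_tool:
  rows:
    - {"gripper": 0,"xyz": [0,0,0.001],"rot": [0,0,0]}
    - {"gripper": 0,"xyz": [0,0,0.0015],"rot": [0,0,0]}
    - {"gripper": 0,"xyz": [0,0,0.0015],"rot": [0,0,0]}
    - {"gripper": 0,"xyz": [0,0,0.0015],"rot": [0,0,0]}

```text
time_s: 13.45
position: [0.6111, -0.0264, 0.1027]
orientation: [-2.338, 1.127, -0.485]
contact_force: [-0.5, 0.6, -4.4]
grip_width: 0.0286
```

Call:
drive_tool:
  rows:
    - {"gripper": 0,"xyz": [0,0,0.001],"rot": [0,0,0]}
    - {"gripper": 0,"xyz": [0,0,0.0015],"rot": [0,0,0]}
    - {"gripper": 0,"xyz": [0,0,0.0015],"rot": [0,0,0]}
    - {"gripper": 0,"xyz": [0,0,0.0015],"rot": [0,0,0]}

```text
time_s: 13.78
position: [0.6119, -0.0263, 0.1023]
orientation: [-2.339, 1.125, -0.486]
contact_force: [-5.1, -3.6, 0.5]
grip_width: 0.0287
```

Run:
```python
from h import *
st(); M,h,p=fitc([-.016,.05,.02,0]); st()
```

```text
t 13.78 q [-0.393  0.134  2.128  0.854  0.644  1.433] pos [ 0.6119 -0.0263  0.1023] | y,up,n -0.0223 0.0498 0.02 F [-5.1 -3.6  0.5] w 0.0287
fit y,up,n,ang [-0.0147  0.0484  0.022   0.415 ] cost 299.2 area [501, 716]
t 14.08 q [-0.393  0.134  2.128  0.854  0.644  1.433] pos [ 0.6119 -0.0264  0.1023] | y,up,n -0.0223 0.0499 0.02 F [-5.  -2.9  1.7] w 0.0285
```

Ledge contact (about 7 N up the slope), square within a degree. Now I'll bring it in to the rails.

Call:
drive_tool:
  rows:
    - {"gripper": 0,"xyz": [0,0.001,-0.0005],"rot": [0,0,0]}
    - {"gripper": 0,"xyz": [0,0.002,-0.0005],"rot": [0,0,0]}
    - {"gripper": 0,"xyz": [0,0.003,-0.0005],"rot": [0,0,0]}
    - {"gripper": 0,"xyz": [0,0.004,-0.0005],"rot": [0,0,0]}
    - {"gripper": 0,"xyz": [0,0.004,-0.0005],"rot": [0,0,0]}
    - {"gripper": 0,"xyz": [0,0.004,-0.0005],"rot": [0,0,0]}

```text
time_s: 14.58
position: [0.6099, -0.0284, 0.1006]
orientation: [-2.336, 1.127, -0.487]
contact_force: [-0.6, -0.5, 2.0]
grip_width: 0.0288
```

Call:
drive_tool:
  rows:
    - {"gripper": 0,"xyz": [0,0.001,0],"rot": [0,0,0]}
    - {"gripper": 0,"xyz": [0,0.001,0],"rot": [0,0,0]}
    - {"gripper": 0,"xyz": [0,0.001,0],"rot": [0,0,0]}

```text
time_s: 14.83
position: [0.6093, -0.029, 0.1]
orientation: [-2.337, 1.126, -0.488]
contact_force: [1.0, 1.3, 3.3]
grip_width: 0.0285
```

Call:
drive_tool:
  rows:
    - {"gripper": 0,"xyz": [0,0.001,0],"rot": [0,0,0]}
    - {"gripper": 0,"xyz": [0,0.001,0],"rot": [0,0,0]}
    - {"gripper": 0,"xyz": [0,0.001,0],"rot": [0,0,0]}

```text
time_s: 15.08
position: [0.6092, -0.029, 0.1]
orientation: [-2.336, 1.125, -0.488]
contact_force: [3.7, 3.0, 3.8]
grip_width: 0.0286
```

Run:
```python
from h import *
st(); s=monitor.state(); f=S.T@s['contact_force']; print('F y,up,n',f[1],f@UP,f@N)
```

```text
t 15.08 q [-0.401  0.133  2.135  0.866  0.644  1.416] pos [ 0.6092 -0.029   0.1   ] | y,up,n -0.0225 0.0501 0.0156 F [3.7 3.  3.8] w 0.0286
F y,up,n -0.12200988237975957 0.41686523073119836 6.0657702665055755
```

Rails and ledge are both in contact. Release.

Call:
drive_tool:
  rows:
    - {"gripper": 0.35,"xyz": [0,0,0],"rot": [0,0,0]}
    - {"gripper": 0.4,"xyz": [0,0,0],"rot": [0,0,0]}
    - {"gripper": 0.5,"xyz": [0,0,0],"rot": [0,0,0]}
    - {"gripper": 0.7,"xyz": [0,0,0],"rot": [0,0,0]}
    - {"gripper": 0.9,"xyz": [0,0,0],"rot": [0,0,0]}
    - {"gripper": 1,"xyz": [0,0,0],"rot": [0,0,0]}
    - {"gripper": 1,"xyz": [0,0,0],"rot": [0,0,0]}
    - {"gripper": 1,"xyz": [0,0,0],"rot": [0,0,0]}

```text
time_s: 15.75
position: [0.6078, -0.0294, 0.0983]
orientation: [-2.338, 1.127, -0.485]
contact_force: [-0.3, 0.0, -0.7]
grip_width: 0.086
```

Run:
```python
from h import *
st(); M,h,p=fitc([-.016,.05,.02,0]); mv(0,.1,0)
ims=[]
for c,(x,y) in(('top',(190,90)),('side',(160,90))):
    im=imaging.grab_frame(c)[:,:,::-1]
    ims.append(cv2.resize(im[y:y+110,x:x+130],None,fx=3.05,fy=3.05,interpolation=cv2.INTER_CUBIC))
cv2.imwrite('pics/p8.png',np.hstack(ims))
```

```text
t 15.75 q [-0.402  0.134  2.137  0.863  0.643  1.416] pos [ 0.6078 -0.0294  0.0983] | y,up,n -0.0219 0.0495 0.0135 F [-0.3  0.  -0.7] w 0.086
fit y,up,n,ang [-0.0157  0.0469  0.0155  0.9906] cost 526.5 area [623, 164]
shift [ 0.0122  0.0001 -0.0993]
```

View pics/p8.png

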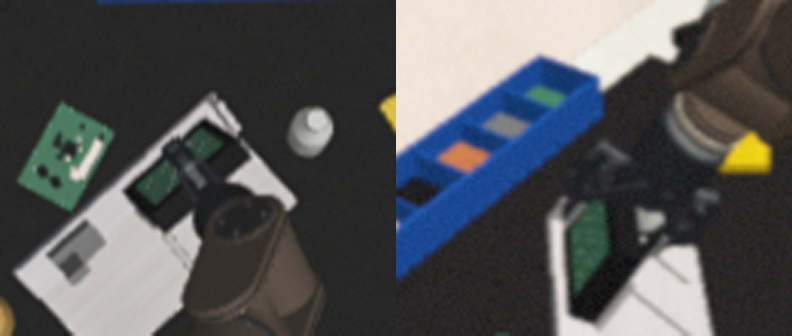

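The carrier is seated, green back outward, fingers clear of it. Retreat along the slope.

Call:
drive_tool:
  rows:
    - {"gripper": 1,"xyz": [0.002,0,-0.015],"rot": [0,0,0]}
    - {"gripper": 1,"xyz": [0.004,0,-0.035],"rot": [0,0,0]}
    - {"gripper": 1,"xyz": [0.007,0,-0.06],"rot": [0,0,0]}
    - {"gripper": 1,"xyz": [0.01,0,-0.085],"rot": [0,0,0]}
    - {"gripper": 1,"xyz": [0.013,0,-0.11],"rot": [0,0,0]}
    - {"gripper": 1,"xyz": [0.015,0,-0.125],"rot": [0,-3,0]}
    - {"gripper": 1,"xyz": [0.015,0,-0.125],"rot": [0,-7,0]}
    - {"gripper": 1,"xyz": [0.015,0,-0.125],"rot": [0,-7,0]}

```text
time_s: 16.82
position: [0.5543, -0.0781, 0.2038]
orientation: [-2.333, 1.07, -0.342]
contact_force: [0.1, -1.0, 0.7]
grip_width: 0.0855
```

Run:
```python
from h import *
st(); M,h,p=fitc([-.016,.0475,.015,0]); 
for c in('top','side'):
  for th in('carrier_base','carrier_lid','stop_face','stop_fin'):
    for d in imaging.mark_of(c,th)[:4]:
        q=S.T@(d['location']-ST)-LM
        if abs(q[1])<.2 and abs(q@N)<.06 and abs(q@UP)<.1: print(c,th,round(d['confidence'],2),q[1].round(4),(q@UP).round(4),(q@N).round(4))
rel(pt(.1495,.15,.019),ori(True))
```

```text
t 16.82 q [-0.57  -0.07   2.117  0.7    1.018  1.505] pos [ 0.5543 -0.0781  0.2038] | y,up,n -0.0239 0.1774 0.0148 F [ 0.1 -1.   0.7] w 0.0855
fit y,up,n,ang [-0.0143  0.0484  0.024  -2.4646] cost 180.8 area [605, 814]
top carrier_base 0.86 -0.0144 0.0506 0.0348
top carrier_lid 0.52 -0.0187 0.0486 0.0112
top stop_face 0.48 0.1027 0.0104 0.0154
top stop_fin 0.57 0.1492 0.0493 0.0166
side carrier_base 0.6 -0.0164 0.0488 0.0346
side carrier_base 0.25 0.1042 0.0141 0.0174
side carrier_lid 0.73 -0.0215 0.047 0.0124
side carrier_lid 0.63 0.1023 0.0134 0.018
side stop_face 0.59 0.1004 0.0149 0.0176
side stop_face 0.48 0.1517 0.0473 0.0172
side stop_fin 0.68 0.151 0.048 0.0187
xyz [-0.171  -0.0053  0.0254] rot [ 0.05 -0.01  0.05]
```

Run:
```python
from h import *
ims=[]
for c,(x,y) in(('top',(215,105)),('side',(185,130))):
    im=imaging.grab_frame(c)[:,:,::-1]
    w=cv2.resize(im[y:y+80,x:x+80],None,fx=5,fy=5,interpolation=cv2.INTER_CUBIC); v=w.copy()
    for n in(0,.012,.03):
        P=np.int32((proj(c,[pt(-.016+a,u,n) for a,u in((-.065,0),(.065,0),(.065,.095),(-.065,.095))])-[x,y]+.5)*5)
        cv2.polylines(v,[P],1,(0,0,255) if n!=.012 else (0,255,255),1)
    ims.append(np.vstack([w,v]))
cv2.imwrite('pics/p9.png',cv2.resize(np.hstack(ims),None,fx=.75,fy=.75))
```

```text
(no output)
```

View pics/p9.png

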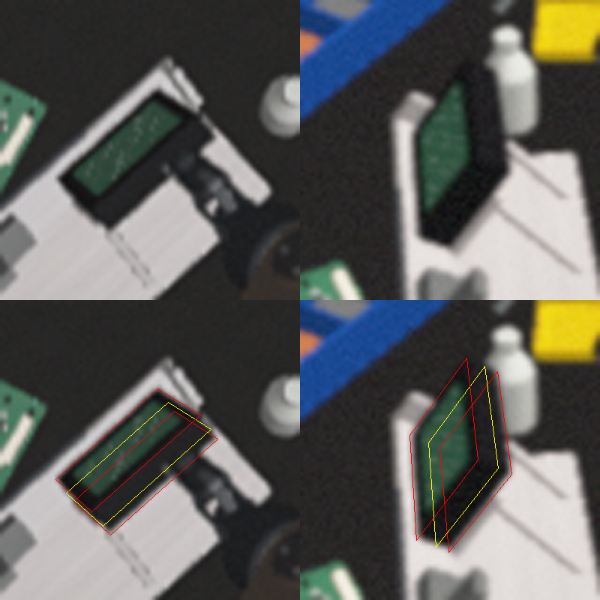

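The wireframe of a seated, turned carrier fits the picture within 2–3 px, the same as for the starting pose, with green outward and no visible gap. On to the stop's fin.

Call:
drive_tool:
  rows:
    - {"gripper": 1,"xyz": [-0.03,-0.003,0],"rot": [0,0,0]}
    - {"gripper": 1,"xyz": [-0.065,-0.005,0.005],"rot": [0,0,0]}
    - {"gripper": 1,"xyz": [-0.1,-0.005,0.01],"rot": [0,0,0]}
    - {"gripper": 1,"xyz": [-0.135,-0.005,0.015],"rot": [0,0,0]}
    - {"gripper": 1,"xyz": [-0.172,-0.005,0.025],"rot": [0,0,0]}
    - {"gripper": 1,"xyz": [-0.172,-0.005,0.025],"rot": [0,0,0]}
    - {"gripper": 1,"xyz": [-0.172,-0.005,0.025],"rot": [0,0,0]}
    - {"gripper": 1,"xyz": [-0.172,-0.005,0.025],"rot": [0,0,0]}

```text
time_s: 18.28
position: [0.4553, 0.0661, 0.1847]
orientation: [-2.333, 1.069, -0.34]
contact_force: [0.1, -0.5, 0.4]
grip_width: 0.0852
```

Run:
```python
from h import *
st(); rel(pt(.150,.042,.018),ori(True))
```

```text
t 18.28 q [-0.36  -0.396  2.415  0.682  0.922  1.702] pos [0.4553 0.0661 0.1847] | y,up,n 0.15 0.1509 0.0193 F [ 0.1 -0.5  0.4] w 0.0852
xyz [-0.0002  0.0013  0.1089] rot [ 0.01 -0.08  0.1 ]
```

Call:
drive_tool:
  rows:
    - {"gripper": 1,"xyz": [0,0.001,0.03],"rot": [0,0,0]}
    - {"gripper": 1,"xyz": [0,0.001,0.06],"rot": [0,0,0]}
    - {"gripper": 1,"xyz": [0,0.001,0.08],"rot": [0,0,0]}
    - {"gripper": 1,"xyz": [0,0.001,0.1],"rot": [0,0,0]}
    - {"gripper": 1,"xyz": [0,0.001,0.108],"rot": [0,0,0]}
    - {"gripper": 1,"xyz": [0,0.001,0.108],"rot": [0,0,0]}
    - {"gripper": 1,"xyz": [0,0.001,0.108],"rot": [0,0,0]}

```text
time_s: 18.87
position: [0.5018, 0.1053, 0.0951]
orientation: [-2.333, 1.071, -0.337]
contact_force: [0.2, 0.5, 0.1]
grip_width: 0.0854
```

Run:
```python
from h import *
st()
ims=[]
for c,(x,y) in(('top',(190,110)),('side',(160,130))):
    im=imaging.grab_frame(c)[:,:,::-1]
    ims.append(cv2.resize(im[y:y+110,x:x+130],None,fx=3.05,fy=3.05,interpolation=cv2.INTER_CUBIC))
cv2.imwrite('pics/p10.png',np.hstack(ims))
```

```text
t 18.87 q [-0.218 -0.082  2.363  0.856  0.652  1.569] pos [0.5018 0.1053 0.0951] | y,up,n 0.1494 0.0426 0.0179 F [0.2 0.5 0.1] w 0.0854
```

View pics/p10.png

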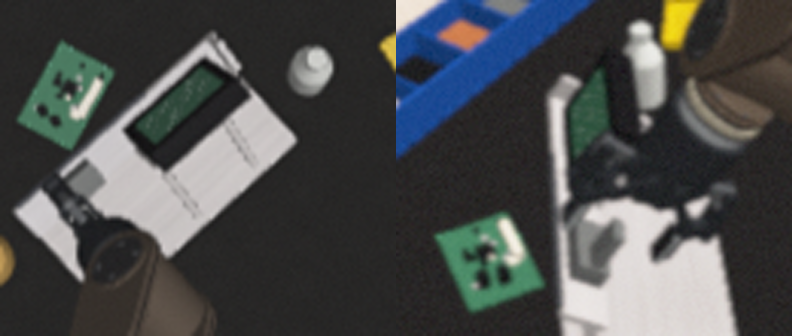

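The fin (side px 605,235 in the crop) lies between the two fingertips. I'll grip it gently.

Call:
drive_tool:
  rows:
    - {"gripper": 0.4,"xyz": [0,0,0],"rot": [0,0,0]}
    - {"gripper": 0.1,"xyz": [0,0,0],"rot": [0,0,0]}
    - {"gripper": 0,"xyz": [0,0,0],"rot": [0,0,0]}
    - {"gripper": 0,"xyz": [0,0,0],"rot": [0,0,0]}
    - {"gripper": 0,"xyz": [0,0,0],"rot": [0,0,0]}
    - {"gripper": 0,"xyz": [0,0,0],"rot": [0,0,0]}
    - {"gripper": 0,"xyz": [0,0,0],"rot": [0,0,0]}
    - {"gripper": 0,"xyz": [0,0,0],"rot": [0,0,0]}
  squeeze: 25

```text
time_s: 19.63
position: [0.5017, 0.1064, 0.0958]
orientation: [-2.332, 1.069, -0.339]
contact_force: [2.2, 3.4, 1.7]
grip_width: 0.0116
```

Run:
```python
from h import *
st();mv(-.045,0,0)
```

```text
t 19.63 q [-0.217 -0.084  2.364  0.858  0.652  1.568] pos [0.5017 0.1064 0.0958] | y,up,n 0.1502 0.0427 0.0187 F [2.2 3.4 1.7] w 0.0116
shift [0.045  0.0001 0.    ]
```

Call:
drive_tool:
  rows:
    - {"gripper": 0,"xyz": [0.005,0,0],"rot": [0,0,0]}
    - {"gripper": 0,"xyz": [0.011,0,0],"rot": [0,0,0]}
    - {"gripper": 0,"xyz": [0.017,0,0],"rot": [0,0,0]}
    - {"gripper": 0,"xyz": [0.023,0,0],"rot": [0,0,0]}
    - {"gripper": 0,"xyz": [0.029,0,0],"rot": [0,0,0]}
    - {"gripper": 0,"xyz": [0.034,0,0],"rot": [0,0,0]}
    - {"gripper": 0,"xyz": [0.038,0,0],"rot": [0,0,0]}
    - {"gripper": 0,"xyz": [0.041,0,0],"rot": [0,0,0]}
    - {"gripper": 0,"xyz": [0.043,0,0],"rot": [0,0,0]}
    - {"gripper": 0,"xyz": [0.044,0,0],"rot": [0,0,0]}
    - {"gripper": 0,"xyz": [0.044,0,0],"rot": [0,0,0]}

```text
time_s: 20.55
position: [0.5311, 0.0724, 0.0958]
orientation: [-2.332, 1.069, -0.339]
contact_force: [4.8, 5.1, 2.0]
grip_width: 0.0117
```

```bash
cat >> h.py <<'E'
def ff():
    f=S.T@monitor.state()['contact_force']; print('F y,up,n',f[1].round(2),(f@UP).round(2),(f@N).round(2))
E
python3 - <<'E'
from h import *
st();ff()
for c in('top','side'):
  imaging.grab_frame(c)
  for th in('carrier_base','carrier_lid','stop_face','stop_fin'):
    for d in imaging.mark_of(c,th)[:4]:
        q=S.T@(d['location']-ST)-LM
        if abs(q[1])<.2 and abs(q@N)<.06 and abs(q@UP)<.1: print(c,th,round(d['confidence'],2),q[1].round(4),(q@UP).round(4),(q@N).round(4))
E
```

```text
t 20.55 q [-0.281 -0.012  2.296  0.86   0.686  1.513] pos [0.5311 0.0724 0.0958] | y,up,n 0.1053 0.0427 0.0188 F [4.8 5.1 2. ] w 0.0117
F y,up,n 0.74 -2.37 6.91
top carrier_base 0.56 -0.0147 0.0484 0.0338
top carrier_lid 0.6 -0.0181 0.0477 0.0156
top stop_face 0.61 0.0569 0.0088 0.0177
top stop_fin 0.71 0.1007 0.0462 0.0189
side carrier_base 0.58 -0.0186 0.0478 0.0297
side carrier_lid 0.52 -0.0194 0.0479 0.0132
side stop_face 0.52 0.057 0.0139 0.0164
side stop_fin 0.65 0.1064 0.0457 0.0173
```

Call:
drive_tool:
  rows:
    - {"gripper": 0,"xyz": [0.002,0,0],"rot": [0,0,0]}
    - {"gripper": 0,"xyz": [0.004,0,0],"rot": [0,0,0]}
    - {"gripper": 0,"xyz": [0.005,0,0],"rot": [0,0,0]}
    - {"gripper": 0,"xyz": [0.005,0,0],"rot": [0,0,0]}

```text
time_s: 21.38
position: [0.5343, 0.0687, 0.0958]
orientation: [-2.332, 1.069, -0.339]
contact_force: [4.4, 5.0, 2.2]
grip_width: 0.0116
```

Run:
```python
from h import *
st();ff()
```

```text
t 21.38 q [-0.287 -0.005  2.288  0.86   0.69   1.507] pos [0.5343 0.0687 0.0958] | y,up,n 0.1005 0.0427 0.0188 F [4.4 5.  2.2] w 0.0116
F y,up,n 0.96 -1.96 6.7
```

Call:
drive_tool:
  rows:
    - {"gripper": 0,"xyz": [0.001,0,0],"rot": [0,0,0]}
    - {"gripper": 0,"xyz": [0.0015,0,0],"rot": [0,0,0]}
    - {"gripper": 0,"xyz": [0.0015,0,0],"rot": [0,0,0]}

```text
time_s: 21.63
position: [0.5351, 0.0677, 0.0957]
orientation: [-2.332, 1.069, -0.339]
contact_force: [4.7, 4.5, 1.9]
grip_width: 0.0118
```

Run:
```python
from h import *
st();ff()
```

```text
t 21.63 q [-2.890e-01 -2.000e-03  2.286e+00  8.600e-01  6.910e-01  1.506e+00] pos [0.5351 0.0677 0.0957] | y,up,n 0.0991 0.0427 0.0188 F [4.7 4.5 1.9] w 0.0118
F y,up,n 0.39 -2.2 6.37
```

Call:
drive_tool:
  rows:
    - {"gripper": 0,"xyz": [0.001,0,0],"rot": [0,0,0]}
    - {"gripper": 0,"xyz": [0.0015,0,0],"rot": [0,0,0]}
    - {"gripper": 0,"xyz": [0.0015,0,0],"rot": [0,0,0]}

```text
time_s: 21.88
position: [0.5357, 0.0671, 0.0958]
orientation: [-2.331, 1.068, -0.336]
contact_force: [1.8, 6.9, 3.8]
grip_width: 0.0119
```

Run:
```python
from h import *
st();ff()
```

```text
t 21.88 q [-0.291 -0.     2.284  0.86   0.694  1.504] pos [0.5357 0.0671 0.0958] | y,up,n 0.0983 0.0427 0.0189 F [1.8 6.9 3.8] w 0.0119
F y,up,n 4.01 -0.22 7.01
```

Call:
drive_tool:
  rows:
    - {"gripper": 0,"xyz": [0.0005,0,0],"rot": [0,0,0]}
    - {"gripper": 0,"xyz": [0.0008,0,0],"rot": [0,0,0]}
    - {"gripper": 0,"xyz": [0.0008,0,0],"rot": [0,0,0]}

```text
time_s: 22.13
position: [0.5357, 0.0671, 0.0957]
orientation: [-2.331, 1.067, -0.334]
contact_force: [-1.0, 7.8, 7.8]
grip_width: 0.0116
```

Run:
```python
from h import *
st();ff()
```

```text
t 22.13 q [-2.910e-01  1.000e-03  2.283e+00  8.600e-01  6.960e-01  1.504e+00] pos [0.5357 0.0671 0.0957] | y,up,n 0.0983 0.0427 0.0188 F [-1.   7.8  7.8] w 0.0116
F y,up,n 6.57 3.91 7.98
```

Call:
drive_tool:
  rows:
    - {"gripper": 0.2,"xyz": [0,0,0],"rot": [0,0,0]}
    - {"gripper": 0.4,"xyz": [0,0,0],"rot": [0,0,0]}
    - {"gripper": 0.6,"xyz": [0,0,0],"rot": [0,0,0]}
    - {"gripper": 0.8,"xyz": [0,0,0],"rot": [0,0,0]}
    - {"gripper": 0.8,"xyz": [0,0,0],"rot": [0,0,0]}
    - {"gripper": 0.8,"xyz": [0,0,0],"rot": [0,0,0]}

```text
time_s: 22.63
position: [0.5353, 0.0658, 0.0946]
orientation: [-2.334, 1.07, -0.337]
contact_force: [0.1, -0.5, -0.6]
grip_width: 0.0682
```

Call:
drive_tool:
  rows:
    - {"gripper": 0.8,"xyz": [-0.001,0,-0.02],"rot": [0,0,0]}
    - {"gripper": 0.8,"xyz": [-0.003,0,-0.045],"rot": [0,0,0]}
    - {"gripper": 0.8,"xyz": [-0.005,0,-0.075],"rot": [0,0,0]}
    - {"gripper": 0.8,"xyz": [-0.005,0,-0.11],"rot": [0,0,0]}
    - {"gripper": 0.8,"xyz": [-0.005,0,-0.14],"rot": [0,0,0]}
    - {"gripper": 0.8,"xyz": [-0.005,0,-0.17],"rot": [0,0,0]}
    - {"gripper": 0.8,"xyz": [-0.005,0,-0.17],"rot": [0,0,0]}

```text
time_s: 23.22
position: [0.4596, 0.0039, 0.2402]
orientation: [-2.333, 1.069, -0.353]
contact_force: [0.7, -0.0, 0.1]
grip_width: 0.0681
```

Run:
```python
from h import *
st();ff()
ims=[]
for c,(x,y) in(('top',(200,105)),('side',(175,130))):
    im=imaging.grab_frame(c)[:,:,::-1]
    ims.append(cv2.resize(im[y:y+100,x:x+90],None,fx=4.4,fy=4.4,interpolation=cv2.INTER_CUBIC))
cv2.imwrite('pics/p11.png',np.hstack(ims))
for c in('top','side'):
  for th in('carrier_base','carrier_lid','stop_face','stop_fin'):
    for d in imaging.mark_of(c,th)[:4]:
        q=S.T@(d['location']-ST)-LM
        if abs(q[1])<.2 and abs(q@N)<.06 and abs(q@UP)<.1: print(c,th,round(d['confidence'],2),q[1].round(4),(q@UP).round(4),(q@N).round(4))
```

```text
t 23.22 q [-0.518 -0.435  2.335  0.651  1.097  1.649] pos [0.4596 0.0039 0.2402] | y,up,n 0.1 0.2177 0.0207 F [ 0.7 -0.   0.1] w 0.0681
F y,up,n -0.48 -0.21 0.49
top carrier_base 0.96 -0.0137 0.0461 0.033
top carrier_lid 0.56 -0.0198 0.0457 0.0107
top stop_face 0.68 0.0497 0.0073 0.0172
top stop_fin 0.54 0.092 0.0484 0.0203
top stop_fin 0.45 -0.0027 -0.0033 0.0004
side carrier_base 0.75 -0.0152 0.048 0.0335
side carrier_lid 0.56 -0.017 0.051 0.0122
side stop_face 0.82 0.0485 0.0163 0.0183
side stop_fin 0.84 0.1005 0.0475 0.0198
```

View pics/p11.png

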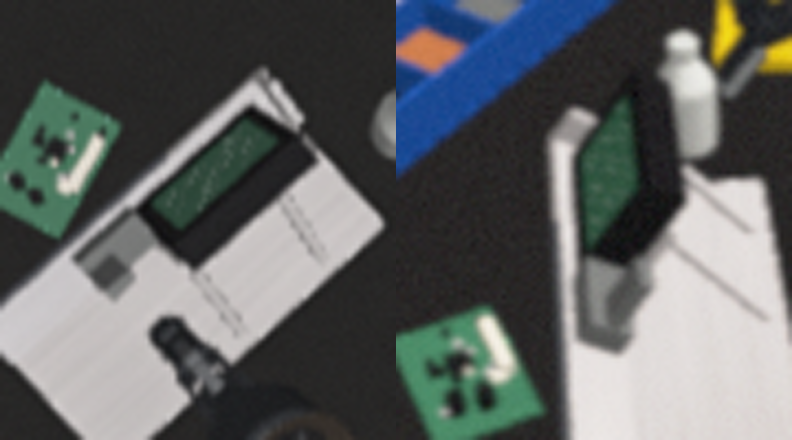

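The stop sits against the carrier's end with no visible gap (top crop px 145,220; side crop px 600,255). Contact was felt at about 6.6 N, the stop no longer advanced, and the gripper is now clear. Handing in.

```bash
python3 -c "
from workcell import close_job
print(close_job())"
```

```text
the job is handed in; nothing more can be done
None
```

The carrier is back on the ledge turned over, lid on the rails and green back outward, with the side stop against its end. I handed the job in at about 23.5 s of the 58 s; no verdict was reported.

**What I did:** I pinched lid and base together across the thickness, lifted the carrier up the slope, and turned it 180° about the tool axis. I lowered it until I felt the ledge and then the rails, and released it. Then I gripped the stop's fin, slid the stop until it met the carrier, and let go.

**Last checks that agreed:**
- **Seating:** the trained networks put the base about 47 mm up the slope, against 47.5 mm when fully seated.
- **Stop:** its face is at about 49 mm along the ledge and the carrier's middle at about -16.5 mm, so 65.5 mm apart, inside the 62.5–67 mm limit. When pushed further it held still at about 6.6 N, and the picture shows no gap.
- **Surroundings:** the arm reads no contact, and the nearby things look unmoved in the last pictures.

**Slip, and checks that disagreed:**
- **Slip:** the carrier slipped about 8.6° in the jaws during the turn. I raised the grip to 120 N and squared it with the wrist before setting it down.
- **Squareness:** the outline fit read between -2.5° and +1° when the carrier was seated, which is within that fit's scatter.
- **Lid gap:** the networks put the base's back 33–34 mm out from the rails, where 30 mm was expected. Their error is about 4 mm, so I could not measure the lid gap directly. The grip width stayed below 30 mm until I let go, and no gap shows in the pictures.

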